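# Tighten the jig's thumbscrew with fingertip strokes

### The job

The winged thumbscrew of the marking jig is loose: push its wings round with the fingertips, clockwise seen from above, stroke after stroke, until its foot has come down and it is tight on the metal block. Only push the wings, never pinch them, and do not shift the clamped block or disturb the spare block, the hex key and the tape roll that lie about the jig. Finish with the hand clear.

Things in the scene. Friction and masses are not known exactly. Their poses are not given: they have to be found in the camera images.
- jig: Fixed aluminium jig. Origin on the desk right under the screw's upright axis; x to its upright at the back, y left, z up. Base x -55 to +80, y -50 to +50, 10 mm thick. Upright x 41 to 65, y -38 to +38, z to 118 mm: a finger cannot follow a wing round the back, only past front and sides. A 32 mm wide arm reaches from it to the axis at z 65 to 79 (round nose, radius 16; bush to z 81).
- screw_axis (a point): Point on the screw's axis at the top of the bush, 81 mm above the desk; fixed to the jig.
- thumbscrew (a joint): Turn of the steel thumbscrew (rad), growing clockwise from above: 0 raised, 10.0 tight (firm stop, foot pressed on the block). At 0 wing 1 points to the jig's +y, wing 2 to -y; at q they are q clockwise from there. Sinks 0.7 mm per rad; friction 0.05 N m; stays where it is left. Starts 6 to 9.5 rad short of tight (1 to 1.5 turns).
- wing1_tip (a point): Outer end of wing 1, mid height, 36.5 mm from the axis. Both wings are upright flat blades 7 mm thick, from the hub (radius 10 mm) out to 36.5 mm; when tight they span z 86 to 111 mm over the desk, fully raised 7 mm higher.
- wing2_tip (a point): Outer end of wing 2, opposite wing 1, otherwise the same.
- wing1_back: The flat side of wing 1 that is pushed to turn the screw clockwise (its half of the blade, 28 x 3.5 x 20 mm); origin on the screw's axis, 97.5 mm below the blade's mid height, its x along wing 1.
- wing1_front: The other flat side of wing 1, which leads as it turns clockwise; same origin. Pressing back and front of a wing together is pinching.
- wing2_back: The flat side of wing 2 that is pushed to turn the screw clockwise; same origin and axes (wing 2 along -x).
- wing2_front: The other, leading flat side of wing 2; same origin.
- clamp_foot: Round steel foot, 18 mm across, under the screw; does not turn. Its underside is 49.5 mm above this origin and stands 4 to 7 mm above the block at the start, on it when tight.
- block: Loose pale metal block, 25 (x) x 40 (y) x 40 mm high with a small hole in its side, standing on the jig's base under the foot, between low rails. Origin under its centre.
- spare_block: Loose block of the same kind, standing on the desk to the left of the jig; leave it. Origin under its centre.
- hex_key: Loose black L-shaped hex key, 33 x 93 x 5 mm, lying on the desk to the right of the jig; leave it. Origin under its centre.
- tape_roll: Loose roll of black tape, 53 mm across, 19 mm high, lying on the desk to the right and behind the jig; leave it. Origin under its centre.
Things that resemble listed ones, but are neither listed nor needed, are in the scene too. Leave any purple, red or turquoise look-alike of the block alone.

How it is judged:
At the end, for the whole second after the job is handed in: The thumbscrew is within 0.3 rad of its tight stop and still, its foot presses on the block, the block stands within 4 mm of where it began, and the spare block, hex key and tape roll within 15 mm of where they lay (value of joint thumbscrew above 9.7 rad and velocity of joint thumbscrew below 0.05 rad/s and contact force between clamp_foot and block above 0.5 N and z of block in the frame of jig below 0.012 m and distance of block from where it was at the start of the episode below 0.004 m and distance of each of spare_block, hex_key, tape_roll from where it was at the start of the episode below 0.015 m); the robot touches nothing.
It fails at once if a wing is pinched (its two flat sides pressed at once, over 4 N each) ((contact force between the fingers and wing1_back above 4 N and contact force between the fingers and wing1_front above 4 N) or (contact force between the fingers and wing2_back above 4 N and contact force between the fingers and wing2_front above 4 N)).
It fails at once if the clamped block is shifted or lifted (over 4 mm) (distance of block from where it was at the start of the episode above 0.004 m).
It fails at once if the spare block, hex key or tape roll is disturbed or lifted (over 15 mm) (distance of any of spare_block, hex_key, tape_roll from where it was at the start of the episode above 0.015 m).
It also fails if it takes over 58 s, if anything falls off the work surface, if the arm or the gripper's body presses on something with over 40 N, if the wrist force passes 120 N, or if a joint passes its speed limit or range.

### The arm

A 7-joint arm with a two-finger parallel gripper is mounted at the origin on a cart in front of the work surface, level with it; the furniture and walls round the work are solid. World frame = base frame: x ahead of the robot, y to its left, z up, the work surface at z = 0. Lengths are in m, angles in rad, forces in N, time in s.
With the tool pointing down it reaches from about 0.4 to 0.875 m from the base axis. Payload 19.3 kg.
Tool frame: the origin (TCP) lies midway between the tips of the shut fingers; the grasp point (between the pads) lies 19 mm behind it; z points along the fingers, y is the line along which they close (so a half turn about z gives the same grasp; the last joint's range is limited). The gripper opens to 85 mm and grips with 20 to 120 N. Pads are 22 mm wide; open, the fingers measure 114 mm over their backs; the gripper's body (76 mm by 85 mm) begins 54 mm behind the grasp point. The pads swing forward as they close: fully open they stand 13 mm farther back than shut.
Start: joints at [1.264, 0.521, -0.036, 1.599, 0.021, 1.021, -0.113], TCP at [0.147, -0.608, 0.231] pointing down, gripper open.
Joint ranges: [-2.91, 2.91], [-0.3, 2.13], [-1.5, 1.42], [0.17, 2.43], [-1.26, 4.41], [0.16, 1.93], [-2.52, 2.52]. Speed limits (rad/s): [1.89, 1.89, 2.39, 2.39, 3.01, 3.01, 3.01].

### API

Orientations are given as [roll, pitch, yaw] about the fixed x, y, z axes, in that order (R = Rz(yaw) Ry(pitch) Rx(roll)).
In Python, from workcell import * gives the robot as it stands. The module is installed in compiled form; this text tells all that it offers.
- The arm moves only by the tool play_rows, never from a script. Its argument "deltas" is a list of rows, each a list of 7 numbers: the shift along the tool's x, y, z in units of 500 mm (1.0 is 500 mm), then the turn, a rotation vector about the tool's x, y, z in units of 120 degrees (1.0 is 120 degrees), then the closure, from 0 (fully open) to 1 (shut). A call has 1 to 10 rows; each row is the pose to reach, as a shift and turn from the pose commanded when the call began, along the tool's axes at that moment; what a row does not reach only later rows make up. A row lasts 1/10 s, in which the tool goes at most 50 mm and 8.59 degrees, less where a joint would pass 70% of its speed; a pose out of reach is approached as far as the arm can. A call with a number of a shift or a turn outside -1 to 1 is refused whole. A call with a gripper value outside its range is refused whole. The fingers move at their own pace and stop on an object; "newtons" is the grip in N (left out, the last holds). Time passes only in rows, so rows that repeat a pose let the fingers close. It gives the time, the measured TCP pose, the force, the opening and the grip force at its end, in the units of the state.
- observe(): the state, without advancing time (a new reading comes with each control period).
- grab_frame(name): name is "scene" or "side" or "wrist"; returns the picture (384x512x3 uint8, red, green, blue); there is no depth.
- get_calibration(name): a dict with "fovy" (degrees; the focal length in pixels is half the picture's height over the tangent of half this angle, whatever the lens; pixels are square), "cx", "cy" (the principal point, pixels), "k1" (the pictures are not rectified: a ray, as slopes to the right and down, at radius r is drawn at 1 + k1 r^2 times it, then the intrinsics apply), "xyz" and "rotation" of the camera in the world. Camera axes: x right, y down, z forward; pixel columns grow to the right and rows downward; lengths in m; the calibration is good to about 2 mm. A picture is of the moment at which its call begins: read the wrist's pose just before it. get_calibration takes no time and is no camera call; for the wrist camera it gives the pose at the moment of the call.
- job_done(): hands the job in; it is judged then, once.
The state is a dict: "clock": time; "qpos": joint angles; "qd": joint speeds; "joint_efforts": joint torques, N m; "position": TCP position; "tool_rot": TCP orientation; "force": force on the tool from outside, world axes, zero at the start; "moment": the same for the moment, N m; "grip_width": finger opening in m; "finger_force": force on a finger pad.
Only numpy, scipy, OpenCV 4.12 (cv2) and the standard library are available. Lean on these libraries where they do the work, as an engineer would, in place of code of your own. Each camera call takes 0.05 s, during which the arm holds its last target. There are 200 camera calls.

## Working session

There is one attempt and no reset: what is moved stays moved. The work goes in short steps, Python scripts to look and compute and a tool call to move; the robot and the scene stay as the last step left them, time stands still between calls to the robot, and variables do not carry over. Pictures are saved under pics/ and viewed, at most 10 in all, crops included, and the job is handed in when it is done.

Besides the shell and the picture viewer there is one more tool, called after ">>>" as name(argument=value, ...), one argument or row to a line, values as JSON. play_rows: Moves the arm, as the interface text tells. Its arguments: {"type":"object","properties":{"deltas":{"type":"array"},"newtons":{"type":"number"}},"required":["deltas"]}

```bash
mkdir -p pics
cat > h.py <<'E'
from workcell import *
import numpy as np, cv2
from scipy.spatial.transform import Rotation as R
def ray(c,uv):
    f=192/np.tan(np.radians(c["fovy"])/2)
    d=np.array([(uv[0]-c["cx"])/f,(uv[1]-c["cy"])/f]); s=d.copy()
    for _ in range(20): s=d/(1+c["k1"]*(s@s))
    M=np.array(c["rotation"]); 
    if M.shape!=(3,3): M=R.from_euler("xyz",M).as_matrix()
    return np.array(c["xyz"]),M@np.array([s[0],s[1],1])
def onz(c,uv,z):
    o,d=ray(c,uv); return o+d*(z-o[2])/d[2]
def proj(c,p):
    f=192/np.tan(np.radians(c["fovy"])/2)
    M=np.array(c["rotation"])
    if M.shape!=(3,3): M=R.from_euler("xyz",M).as_matrix()
    q=M.T@(np.array(p)-np.array(c["xyz"])); s=q[:2]/q[2]; s=s*(1+c["k1"]*(s@s))
    return s*f+[c["cx"],c["cy"]]
E
python3 - <<'E'
from h import *
s=observe(); print(s)
for n in("scene","side"):
    print(n,get_calibration(n))
    cv2.imwrite(f"pics/{n}0.png",grab_frame(n)[:,:,::-1])
E
```

```text
{'clock': 0.0, 'qpos': array([ 1.26383405,  0.52203052, -0.03633233,  1.60003585,  0.0212415 ,
        1.02109159, -0.11277517]), 'qd': array([-0.00099681, -0.00047521,  0.00014551, -0.00031386, -0.00025015,
       -0.0002358 , -0.00084442]), 'joint_efforts': array([-1.19516029e-03, -9.27091670e+01,  1.97974026e+00, -3.69934058e+01,
        1.78511767e-02,  8.08464159e-03, -9.64827927e-05]), 'position': array([ 0.14646901, -0.60723148,  0.23070543]), 'tool_rot': array([-3.14041923e+00,  1.17704838e-04,  2.36803681e-01]), 'force': array([-0.22817243,  0.24297708,  0.29071782]), 'moment': array([ 0.03064107,  0.02202843, -0.02752453]), 'finger_force': 0.0, 'grip_width': 0.08533828129941684}
scene {'fovy': 55.47676631490205, 'cx': 256.90054659428796, 'cy': 193.02406562040474, 'k1': 0.020010558630150593, 'xyz': array([ 0.17258972, -0.40275017,  0.74339989]), 'rotation': array([-2.45279783,  0.01093366, -0.88567681])}
side {'fovy': 42.485632687854206, 'cx': 256.3653258170059, 'cy': 193.93939482619896, 'k1': -0.15675488730983514, 'xyz': array([ 0.64572365, -1.08630503,  0.49879673]), 'rotation': array([-1.93992672,  0.0021125 ,  0.06563111])}
```

Run:
```python
import cv2,numpy as np
a=cv2.imread("pics/scene0.png");b=cv2.imread("pics/side0.png")
cv2.imwrite("pics/s0.png",cv2.resize(a,(800,600)));cv2.imwrite("pics/d0.png",cv2.resize(b,(800,600)))
```

```text
(no output)
```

View pics/s0.png

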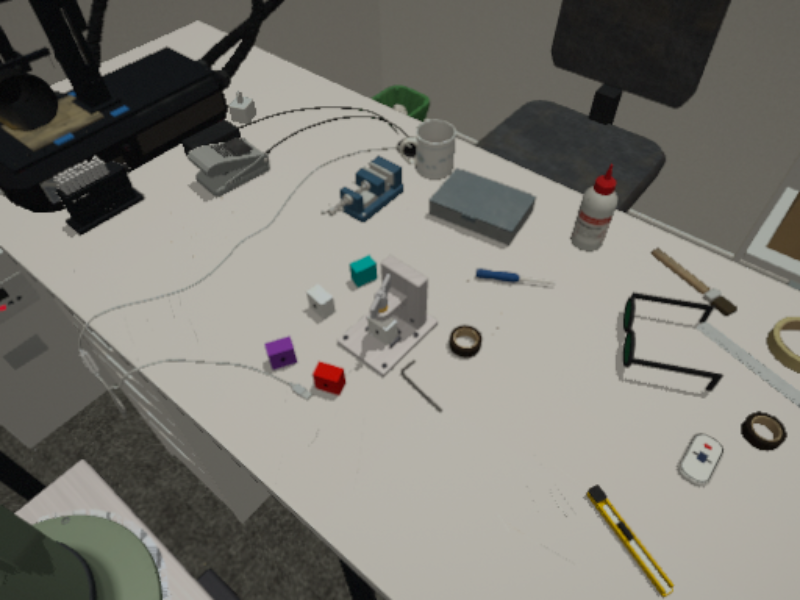

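View pics/d0.png

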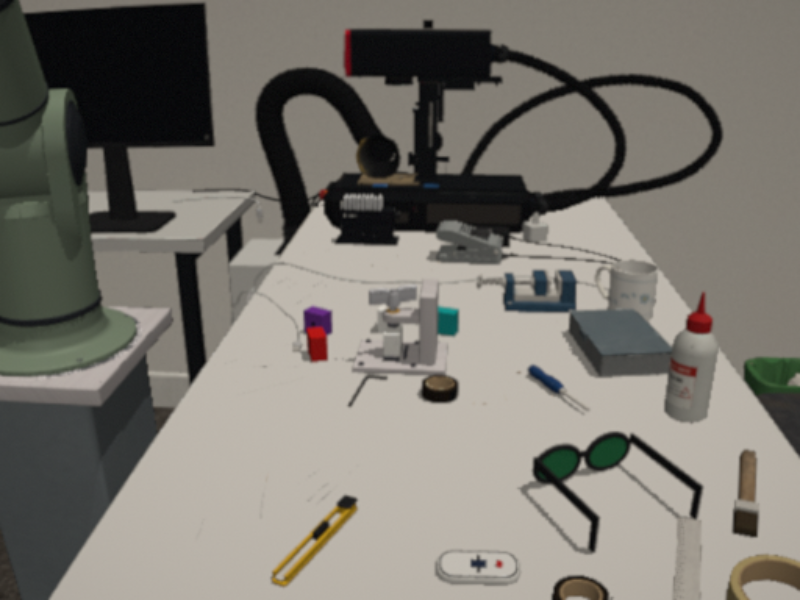

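The jig is at about (385,320) in the 800-wide scene view and (405,330) in the side view. The white spare block is at (320,302), the hex key at (420,385) and the near tape roll at (465,340). The purple, red and turquoise cubes are look-alikes. I'll enlarge the jig.

Run:
```python
import cv2,numpy as np
a=cv2.imread("pics/scene0.png")[155:245,200:290];b=cv2.imread("pics/side0.png")[170:250,215:305]
a=cv2.resize(a,None,fx=4.4,fy=4.4,interpolation=cv2.INTER_CUBIC);b=cv2.resize(b,None,fx=4.4,fy=4.4,interpolation=cv2.INTER_CUBIC)
o=np.zeros((396,792,3),np.uint8);o[:a.shape[0],:396]=a;o[:b.shape[0],396:]=b
cv2.imwrite("pics/crop1.png",o)
```

```text
(no output)
```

View pics/crop1.png

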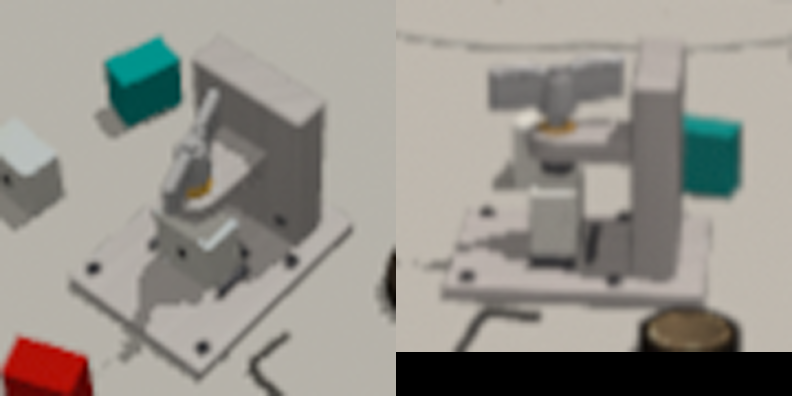

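Run:
```python
from h import *
c=get_calibration("scene");d=get_calibration("side")
S=lambda u,v:(200+u/4.4-.4,155+v/4.4-.4)
D=lambda u,v:(215+(u-396)/4.4-.4,170+v/4.4-.4)
P=[onz(c,S(*p),.01) for p in((70,281),(198,374),(352,228))]
Q=[onz(d,D(*p),.01) for p in((442,292),(706,298))]
L=np.array([[-.055,.05],[-.055,-.05],[.08,-.05]])
print(np.round(P,4),np.round(Q,4))
def fit(L,W):
    W=np.array(W)[:,:2];l=L-L.mean(0);w=W-W.mean(0)
    a=np.arctan2((l[:,0]*w[:,1]-l[:,1]*w[:,0]).sum(),(l*w).sum())
    M=np.array([[np.cos(a),-np.sin(a)],[np.sin(a),np.cos(a)]]);t=W.mean(0)-M@L.mean(0)
    print("yaw",a,"org",t,"res",W-(L@M.T+t));return a,t
fit(L,P);fit(L[1:],Q); a,t=fit(np.r_[L,L[1:]],P+Q)
M=np.array([[np.cos(a),-np.sin(a)],[np.sin(a),np.cos(a)]])
z=.115
for cam,F,pts in((c,S,((213,94),(172,180))),(d,D,((490,73),(622,65)))):
    w=[(onz(cam,F(*p),z)[:2]-t)@M for p in pts];w=np.array(w);print(w,np.linalg.norm(w,axis=1),np.degrees(np.arctan2(w[:,1],w[:,0])))
    print(proj(cam,[*t,.1]),)
```

```text
[[ 0.5084  0.0137  0.01  ]
 [ 0.507  -0.0817  0.01  ]
 [ 0.6371 -0.0868  0.01  ]] [[ 0.5086 -0.0916  0.01  ]
 [ 0.6436 -0.0903  0.01  ]]
yaw -0.02830525481615943 org [ 0.56127589 -0.0352361 ] res [[ 0.00070213 -0.00256315]
 [ 0.00207472  0.00191068]
 [-0.00277685  0.00065247]]
yaw 0.00995937324746317 org [ 0.56310429 -0.04107302] res [[ 3.24337309e-05  3.23030313e-07]
 [-3.24337309e-05 -3.23030313e-07]]
yaw -0.016050843709519976 org [ 0.56240695 -0.03736618] res [[ 0.00019858  0.00022717]
 [ 0.00034604  0.00472817]
 [-0.00454222  0.00181604]
 [ 0.00202589 -0.005141  ]
 [ 0.00197171 -0.00163038]]
[[ 0.03300498  0.01638218]
 [-0.02423813 -0.00606445]] [0.03684704 0.02498529] [  26.39773153 -165.95282714]
[244.13009397 191.99842682]
[[-0.03123639 -0.0141804 ]
 [ 0.03518262  0.00280695]] [0.03430446 0.03529442] [-155.58335494    4.56153118]
[250.4389473 190.578422 ]
```

Jig origin is about (0.562, -0.037) with yaw near 0. Wing 1 points back towards the upright at about +18°, wing 2 to the front, so q ≈ 1.26 and about 8.7 rad remain. Plan: use the shut fingers as one pusher and make 3 strokes of about 180° round the front, lifting between strokes.

>>> play_rows(
  deltas=[
    [0.08,-0.07,0,0,0,0.02,1],
    [0.16,-0.14,0,0,0,0.04,1],
    [0.24,-0.21,0,0,0,0.06,1],
    [0.32,-0.28,0,0,0,0.08,1],
    [0.4,-0.35,0,0,0,0.1,1],
    [0.48,-0.42,0,0,0,0.113,1],
    [0.56,-0.49,0,0,0,0.113,1],
    [0.64,-0.56,0,0,0,0.113,1],
    [0.7,-0.62,0,0,0,0.113,1],
    [0.7,-0.62,0,0,0,0.113,1],
  ],
  newtons=30,
)

```text
clock: 1.1
position: [0.4163, -0.2199, 0.2313]
tool_rot: [-3.14, -0.001, 0.005]
force: [-1.2, -1.5, 0.3]
grip_width: 0.0001
finger_force: 0.0
```

>>> play_rows(
  deltas=[
    [0.04,-0.09,0,0,0,0,1],
    [0.08,-0.18,0,0,0,0,1],
    [0.12,-0.27,0,0,0,0,1],
    [0.15,-0.36,0,0,0,0,1],
    [0.15,-0.36,0,0,0,0,1],
    [0.15,-0.36,0,0,0,0,1],
  ],
)

```text
clock: 1.7
position: [0.4891, -0.0432, 0.231]
tool_rot: [-3.142, 0.001, 0.002]
force: [-0.6, -0.5, -0.9]
grip_width: -0.0
finger_force: 0.0
```

Run:
```python
from h import *
s=observe();print(s["position"],s["tool_rot"])
c=get_calibration("wrist");print(c)
im=grab_frame("wrist")[:,:,::-1];cv2.imwrite("pics/w1.png",im);cv2.imwrite("pics/w1b.png",cv2.resize(im,(800,600)))
```

```text
[ 0.48908434 -0.04316597  0.2310107 ] [-3.14150692e+00  6.50923174e-04  2.34926264e-03]
{'fovy': 71.68567317455128, 'cx': 254.09801110031566, 'cy': 190.22754410159976, 'k1': -0.02914176183114086, 'xyz': array([ 0.55672271, -0.04211932,  0.37317995]), 'rotation': array([ 2.87179688e+00, -1.78362732e-03, -1.56818300e+00])}
```

View pics/w1b.png

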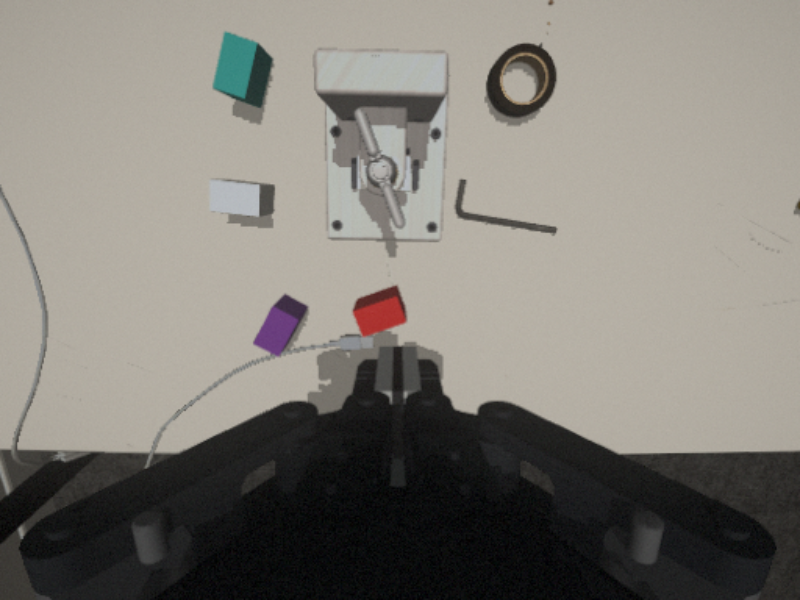

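The wrist view shows the jig from above: hub at (380,170), wing tips at (360,113) at the back and (400,224) at the front, base front corners at (328,240) and (442,240). The shut fingertips are at (397,350).

Run:
```python
from h import *
c=get_calibration("wrist");k=512/800
p=lambda u,v,z:onz(c,(u*k,v*k),z)
a,b=p(328,240,.01),p(442,240,.01);print(a,b,(a+b)/2+[.055,0,0])
h=p(380,170,.112);print("hub",h)
t1,t2=p(360,113,.116),p(400,224,.116);print(t1,t2,(t1+t2)/2,np.degrees(np.arctan2(*(t1-t2)[1::-1])),np.linalg.norm(t1-t2))
print(p(315,50,.118),p(447,53,.118),p(383,347,.23),p(412,347,.23),p(365,362,.21),p(440,362,.21))
```

```text
[0.50799114 0.01620308 0.01      ] [ 0.50799967 -0.0835484   0.01      ] [ 0.5629954  -0.03367266  0.01      ]
hub [ 0.56386501 -0.03367249  0.112     ]
[ 0.595336   -0.02260961  0.116     ] [ 0.53194875 -0.04577639  0.116     ] [ 0.56364237 -0.034193    0.116     ] 20.076356064880592 0.06748809767596207
[0.62771812 0.00145835 0.118     ] [ 0.62620412 -0.07156062  0.118     ] [ 0.49776029 -0.03853777  0.23      ] [ 0.4977573  -0.04927544  0.23      ] [ 0.48268702 -0.03012361  0.21      ] [ 0.48267132 -0.06212045  0.21      ]
```

>>> play_rows(
  deltas=[
    [0.06,0.02,0.05,0,0,0,1],
    [0.127,0.044,0.1,0,0,0,1],
    [0.127,0.044,0.17,0,0,0,1],
    [0.127,0.044,0.22,0,0,0,1],
    [0.127,0.044,0.27,0,0,0,1],
    [0.127,0.044,0.27,0,0,0,1],
    [0.127,0.044,0.27,0,0,0,1],
  ],
)

```text
clock: 2.45
position: [0.5524, -0.067, 0.0968]
tool_rot: [3.141, 0.0, -0.001]
force: [1.2, -0.4, 1.4]
grip_width: 0.0
finger_force: 0.0
```

```bash
cat > arc.py <<'E'
import sys,numpy as np
from h import *
A=np.array([.5635,-.034])
def arc(a0,a1,n,r=29.7,p0=None,z=.096):
    p0=observe()["position"] if p0 is None else p0
    for a in np.linspace(a0,a1,n):
        t=np.radians(a);w=A+r/1000*np.array([np.cos(t),np.sin(t)])
        print(round(a),np.round([(w[0]-p0[0])*2,-(w[1]-p0[1])*2,-(z-p0[2])*2],3))
if __name__=="__main__":
    s=observe();print(s["position"],s["tool_rot"],s["force"])
    a=list(map(float,sys.argv[1:]));arc(a[0],a[1],int(a[2]),*a[3:4])
E
python3 arc.py 240 150 10; python3 arc.py 140 50 10
```

```text
[ 0.55244292 -0.06703917  0.0967688 ] [ 3.14137722e+00  4.62941677e-04 -1.27912757e-03] [ 1.2104002  -0.40119166  1.4227897 ]
240 [-0.008 -0.015  0.002]
230 [-0.016 -0.021  0.002]
220 [-0.023 -0.028  0.002]
210 [-0.029 -0.036  0.002]
200 [-0.034 -0.046  0.002]
190 [-0.036 -0.056  0.002]
180 [-0.037 -0.066  0.002]
170 [-0.036 -0.076  0.002]
160 [-0.034 -0.086  0.002]
150 [-0.029 -0.096  0.002]
[ 0.55244292 -0.06703917  0.0967688 ] [ 3.14137722e+00  4.62941677e-04 -1.27912757e-03] [ 1.2104002  -0.40119166  1.4227897 ]
140 [-0.023 -0.104  0.002]
130 [-0.016 -0.112  0.002]
120 [-0.008 -0.118  0.002]
110 [ 0.002 -0.122  0.002]
100 [ 0.012 -0.125  0.002]
90 [ 0.022 -0.125  0.002]
80 [ 0.032 -0.125  0.002]
70 [ 0.042 -0.122  0.002]
60 [ 0.052 -0.118  0.002]
50 [ 0.06  -0.112  0.002]
```

>>> play_rows(
  deltas=[
    [-0.008,-0.015,0.002,0,0,0,1],
    [-0.016,-0.021,0.002,0,0,0,1],
    [-0.023,-0.028,0.002,0,0,0,1],
    [-0.029,-0.036,0.002,0,0,0,1],
    [-0.034,-0.046,0.002,0,0,0,1],
    [-0.036,-0.056,0.002,0,0,0,1],
    [-0.037,-0.066,0.002,0,0,0,1],
    [-0.036,-0.076,0.002,0,0,0,1],
    [-0.034,-0.086,0.002,0,0,0,1],
    [-0.029,-0.096,0.002,0,0,0,1],
  ],
)

```text
clock: 3.45
position: [0.538, -0.0176, 0.0952]
tool_rot: [-3.142, 0.0, 0.0]
force: [-1.3, -2.4, 0.1]
grip_width: -0.0003
finger_force: 0.9
```

```bash
python3 arc.py 140 50 10
python3 - <<'E'
from h import *
im=grab_frame("wrist")[:,:,::-1];c=get_calibration("wrist");print(proj(c,[.5635,-.034,.115]))
cv2.imwrite("pics/w2b.png",cv2.resize(im,(640,480)))
E
```

```text
[ 0.53803334 -0.01759145  0.09521766] [-3.14157236e+00  4.58600647e-04  2.63277087e-04] [-1.34052973 -2.40419442  0.13095165]
140 [ 0.005 -0.005 -0.002]
130 [ 0.013 -0.013 -0.002]
120 [ 0.021 -0.019 -0.002]
110 [ 0.031 -0.023 -0.002]
100 [ 0.041 -0.026 -0.002]
90 [ 0.051 -0.027 -0.002]
80 [ 0.061 -0.026 -0.002]
70 [ 0.071 -0.023 -0.002]
60 [ 0.081 -0.019 -0.002]
50 [ 0.089 -0.013 -0.002]
[291.01439582 207.71517609]
```

View pics/w2b.png

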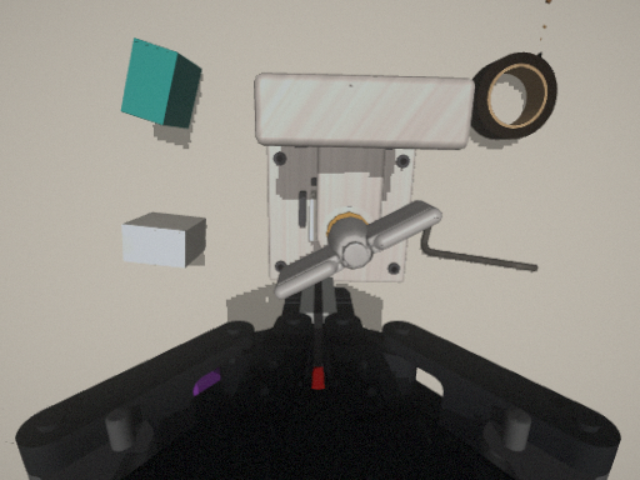

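The screw is turning. Wing 2's tip is now at (280,292), at about 117° round the axis as planned, with the finger behind it. Continuing the stroke.

>>> play_rows(
  deltas=[
    [0.005,-0.005,-0.001,0,0,0,1],
    [0.013,-0.013,-0.001,0,0,0,1],
    [0.021,-0.019,-0.001,0,0,0,1],
    [0.031,-0.023,-0.001,0,0,0,1],
    [0.041,-0.026,-0.001,0,0,0,1],
    [0.051,-0.027,-0.001,0,0,0,1],
    [0.061,-0.026,-0.001,0,0,0,1],
    [0.071,-0.023,-0.001,0,0,0,1],
    [0.081,-0.019,-0.001,0,0,0,1],
    [0.087,-0.014,-0.001,0,0,0,1],
  ],
)

```text
clock: 4.5
position: [0.5823, -0.0112, 0.0959]
tool_rot: [-3.141, -0.001, 0.0]
force: [-2.6, 1.7, 0.2]
grip_width: -0.0002
finger_force: 0.9
```

Run:
```python
from h import *
s=observe();print(s["position"],s["force"])
im=grab_frame("wrist")[:,:,::-1];c=get_calibration("wrist")
cv2.imwrite("pics/w3b.png",cv2.resize(im,(640,480)))
```

```text
[ 0.58230158 -0.01118476  0.09585236] [-2.59728446  1.71117236  0.15400714]
```

View pics/w3b.png

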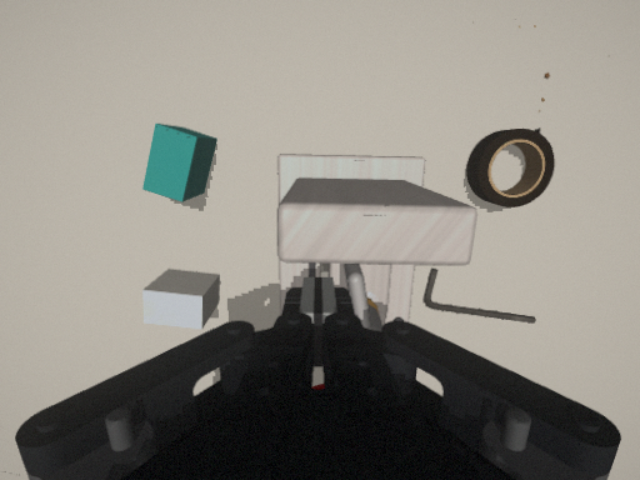

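The finger is now behind wing 2 at about 15°. Next: back off, lift, cross over and come down behind wing 1.

>>> play_rows(
  deltas=[
    [-0.004,-0.008,0,0,0,0,1],
    [-0.004,-0.008,-0.05,0,0,0,1],
    [-0.004,-0.008,-0.09,0,0,0,1],
    [-0.03,0.05,-0.09,0,0,0,1],
    [-0.06,0.112,-0.09,0,0,0,1],
    [-0.06,0.112,-0.09,0,0,0,1],
    [-0.06,0.112,-0.04,0,0,0,1],
    [-0.06,0.112,0,0,0,0,1],
    [-0.06,0.112,0,0,0,0,1],
  ],
)

```text
clock: 5.45
position: [0.5504, -0.0666, 0.094]
tool_rot: [-3.141, 0.003, 0.0]
force: [-0.5, -0.1, 0.8]
grip_width: -0.0003
finger_force: 0.0
```

```bash
python3 arc.py 240 150 10
python3 - <<'E'
from h import *
im=grab_frame("wrist")[:,:,::-1]
cv2.imwrite("pics/w4b.png",cv2.resize(im,(640,480)))
E
```

```text
[ 0.55038465 -0.06663756  0.09396228] [-3.14127316e+00  3.03083945e-03  3.63235053e-04] [-0.5033516  -0.09220909  0.75131212]
240 [-0.003 -0.014 -0.004]
230 [-0.012 -0.02  -0.004]
220 [-0.019 -0.027 -0.004]
210 [-0.025 -0.036 -0.004]
200 [-0.03  -0.045 -0.004]
190 [-0.032 -0.055 -0.004]
180 [-0.033 -0.065 -0.004]
170 [-0.032 -0.076 -0.004]
160 [-0.03  -0.086 -0.004]
150 [-0.025 -0.095 -0.004]
```

View pics/w4b.png

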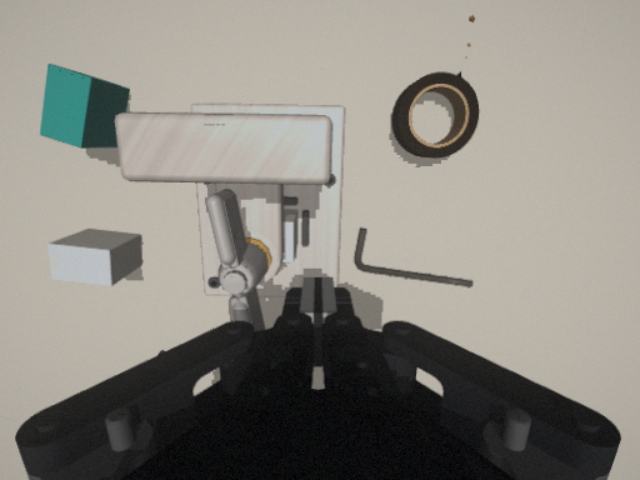

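Wing 2 now points to the back, tip at (220,195), wing 1 to the front, and the finger stands clear to its right. Stroke 2.

>>> play_rows(
  deltas=[
    [-0.004,-0.014,0,0,0,0,1],
    [-0.012,-0.02,0,0,0,0,1],
    [-0.019,-0.027,0,0,0,0,1],
    [-0.025,-0.036,0,0,0,0,1],
    [-0.03,-0.045,0,0,0,0,1],
    [-0.032,-0.055,0,0,0,0,1],
    [-0.033,-0.065,0,0,0,0,1],
    [-0.032,-0.076,0,0,0,0,1],
    [-0.03,-0.086,0,0,0,0,1],
    [-0.025,-0.095,0,0,0,0,1],
  ],
)

```text
clock: 6.5
position: [0.539, -0.019, 0.0957]
tool_rot: [-3.142, 0.0, 0.0]
force: [0.3, -1.9, -0.2]
grip_width: -0.0
finger_force: 1.0
```

```bash
python3 arc.py 140 50 10
```

```text
[ 0.53901642 -0.01904964  0.09571679] [-3.14154519e+00  4.80442235e-04  3.47409896e-04] [ 0.33530186 -1.90794755 -0.15239692]
140 [ 0.003 -0.008 -0.001]
130 [ 0.011 -0.016 -0.001]
120 [ 0.019 -0.022 -0.001]
110 [ 0.029 -0.026 -0.001]
100 [ 0.039 -0.029 -0.001]
90 [ 0.049 -0.029 -0.001]
80 [ 0.059 -0.029 -0.001]
70 [ 0.069 -0.026 -0.001]
60 [ 0.079 -0.022 -0.001]
50 [ 0.087 -0.016 -0.001]
```

>>> play_rows(
  deltas=[
    [0.003,-0.008,0,0,0,0,1],
    [0.011,-0.016,0,0,0,0,1],
    [0.019,-0.022,0,0,0,0,1],
    [0.029,-0.026,0,0,0,0,1],
    [0.039,-0.028,0,0,0,0,1],
    [0.049,-0.029,0,0,0,0,1],
    [0.059,-0.028,0,0,0,0,1],
    [0.069,-0.026,0,0,0,0,1],
    [0.079,-0.021,0,0,0,0,1],
    [0.086,-0.016,0,0,0,0,1],
  ],
)

```text
clock: 7.5
position: [0.5828, -0.0117, 0.0958]
tool_rot: [-3.141, -0.0, 0.0]
force: [-3.1, 0.5, 0.3]
grip_width: 0.0
finger_force: 0.9
```

>>> play_rows(
  deltas=[
    [-0.004,-0.008,0,0,0,0,1],
    [-0.004,-0.008,-0.05,0,0,0,1],
    [-0.004,-0.008,-0.09,0,0,0,1],
    [-0.03,0.05,-0.09,0,0,0,1],
    [-0.06,0.112,-0.09,0,0,0,1],
    [-0.06,0.112,-0.09,0,0,0,1],
    [-0.06,0.112,-0.04,0,0,0,1],
    [-0.06,0.112,0.002,0,0,0,1],
    [-0.06,0.112,0.002,0,0,0,1],
  ],
)

```text
clock: 8.4
position: [0.5509, -0.0672, 0.0929]
tool_rot: [-3.141, 0.003, 0.0]
force: [-0.3, 1.2, 0.3]
grip_width: 0.0003
finger_force: 0.0
```

```bash
python3 arc.py 240 150 10
python3 - <<'E'
from h import *
im=grab_frame("wrist")[:,:,::-1]
cv2.imwrite("pics/w5b.png",cv2.resize(im,(640,480)))
E
```

```text
[ 0.55091839 -0.06718108  0.09289342] [-3.14127295e+00  3.08503641e-03  3.04103360e-04] [-0.2687102   1.22640058  0.31523256]
240 [-0.005 -0.015 -0.006]
230 [-0.013 -0.021 -0.006]
220 [-0.02  -0.028 -0.006]
210 [-0.026 -0.037 -0.006]
200 [-0.031 -0.046 -0.006]
190 [-0.033 -0.056 -0.006]
180 [-0.034 -0.066 -0.006]
170 [-0.033 -0.077 -0.006]
160 [-0.031 -0.087 -0.006]
150 [-0.026 -0.096 -0.006]
```

View pics/w5b.png

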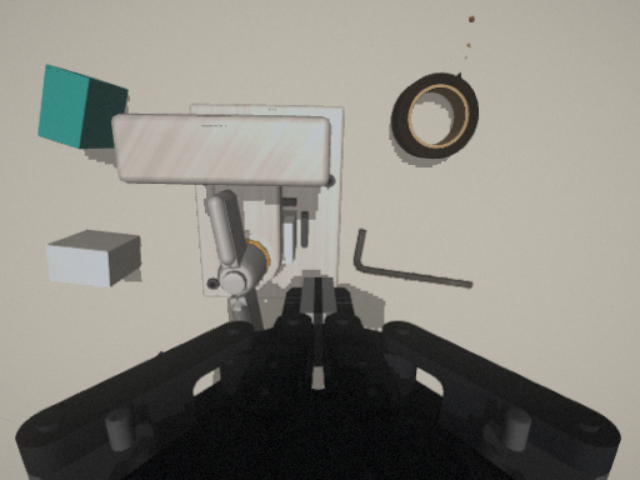

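Same state as before stroke 2, with wing 2 now at the front. Stroke 3 goes to the expected stop near 57°.

>>> play_rows(
  deltas=[
    [-0.005,-0.015,0,0,0,0,1],
    [-0.013,-0.021,0,0,0,0,1],
    [-0.02,-0.028,0,0,0,0,1],
    [-0.026,-0.037,0,0,0,0,1],
    [-0.031,-0.046,0,0,0,0,1],
    [-0.033,-0.056,0,0,0,0,1],
    [-0.034,-0.066,0,0,0,0,1],
    [-0.033,-0.077,0,0,0,0,1],
    [-0.031,-0.087,0,0,0,0,1],
    [-0.026,-0.096,0,0,0,0,1],
  ],
)

```text
clock: 9.45
position: [0.539, -0.019, 0.0947]
tool_rot: [-3.142, 0.001, 0.0]
force: [-1.6, -2.7, -0.2]
grip_width: 0.0
finger_force: 1.0
```

```bash
python3 arc.py 143 80 10
```

```text
[ 0.53901044 -0.01903693  0.09469729] [-3.14150772e+00  5.16569555e-04  3.22820843e-04] [-1.62259209 -2.70157925 -0.16117837]
143 [ 0.002 -0.006 -0.003]
136 [ 0.006 -0.011 -0.003]
129 [ 0.012 -0.016 -0.003]
122 [ 0.018 -0.02  -0.003]
115 [ 0.024 -0.024 -0.003]
108 [ 0.031 -0.027 -0.003]
101 [ 0.038 -0.028 -0.003]
94 [ 0.045 -0.029 -0.003]
87 [ 0.052 -0.029 -0.003]
80 [ 0.059 -0.029 -0.003]
```

>>> play_rows(
  deltas=[
    [0.002,-0.006,0,0,0,0,1],
    [0.006,-0.011,0,0,0,0,1],
    [0.012,-0.016,0,0,0,0,1],
    [0.018,-0.02,0,0,0,0,1],
    [0.024,-0.024,0,0,0,0,1],
    [0.031,-0.027,0,0,0,0,1],
    [0.038,-0.028,0,0,0,0,1],
    [0.043,-0.029,0,0,0,0,1],
    [0.047,-0.029,0,0,0,0,1],
    [0.049,-0.029,0,0,0,0,1],
  ],
)

```text
clock: 10.45
position: [0.5634, -0.0051, 0.0947]
tool_rot: [-3.141, 0.001, 0.0]
force: [-7.8, -0.4, 0.5]
grip_width: -0.0003
finger_force: 2.7
```

>>> play_rows(
  deltas=[
    [0.002,0,0,0,0,0,1],
    [0.004,0,0,0,0,0,1],
    [0.006,0.001,0,0,0,0,1],
    [0.006,0.001,0,0,0,0,1],
  ],
)

```text
clock: 10.85
position: [0.5644, -0.0053, 0.0944]
tool_rot: [-3.142, 0.005, 0.0]
force: [-16.9, 1.7, 8.8]
grip_width: -0.0002
finger_force: 7.7
```

The force has climbed to 17 N for 1 mm of travel, so it is at the stop. Back off, lift clear and check.

>>> play_rows(
  deltas=[
    [0.002,0,0,0,0,0,1],
    [0.002,0,0,0,0,0,1],
    [-0.02,-0.008,0,0,0,0,1],
    [-0.03,-0.016,0,0,0,0,1],
    [-0.03,-0.016,-0.06,0,0,0,1],
    [-0.03,-0.016,-0.14,0,0,0,1],
    [-0.08,-0.016,-0.22,0,0,0,1],
    [-0.14,-0.016,-0.28,0,0,0,1],
    [-0.14,-0.016,-0.28,0,0,0,1],
    [-0.14,-0.016,-0.28,0,0,0,1],
  ],
)

```text
clock: 11.85
position: [0.4972, 0.0025, 0.2358]
tool_rot: [-3.142, -0.003, 0.0]
force: [-0.2, -0.5, 0.1]
grip_width: -0.0001
finger_force: 0.0
```

Run:
```python
from h import *
print(observe()["position"],observe()["force"]);c=get_calibration("wrist")
w=grab_frame("wrist")[:,:,::-1]; b=grab_frame("side")[170:250,215:305,::-1]
p=proj(c,[.5635,-.034,.11]).astype(int);x0,y0=max(p[0]-50,0),max(p[1]-50,0);print(p,x0,y0)
o=np.zeros((400,800,3),np.uint8);o[:,:400]=cv2.resize(w[y0:y0+100,x0:x0+100],(400,400),interpolation=2)
o[:352,400:796]=cv2.resize(b,(396,352),interpolation=2)
cv2.imwrite("pics/end.png",o);np.save("pics/off.npy",[x0,y0])
```

```text
[0.49720661 0.00253739 0.23576021] [-0.20209867 -0.50954436  0.11948247]
[291 118] 241 68
```

View pics/end.png

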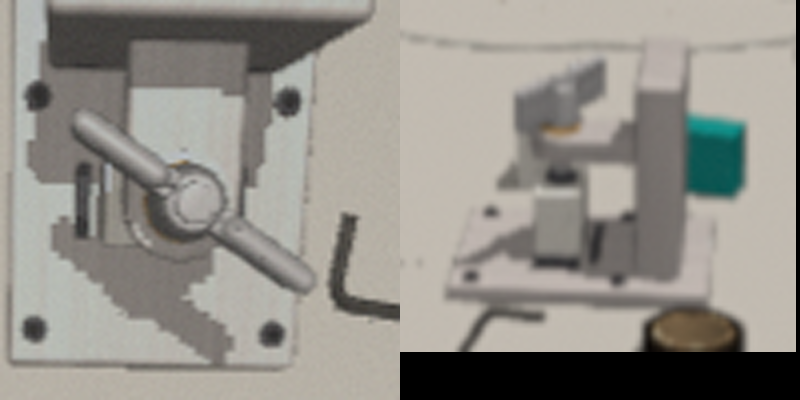

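The wings lie at about 54–57° (tips at (80,120) and (310,285) in the left crop). The tight position is 57°. The side view shows the foot down on the block, and the hand is clear.

```bash
python3 -c "
from workcell import *
print(job_done())"
```

```text
the job is handed in; nothing more can be done
None
```

The thumbscrew was pushed round to its firm stop in three strokes (about 17 N on the finger, wings within about 3° of tight), the foot looks down on the block in the side view, and the job is handed in with the hand clear; no verdict was returned.

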